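# Unpack the sharpening stones into their bench holders

### The job

The three sharpening stones have come in the transit rack, held down by its retaining bar. First lift the bar out of its two open brackets by its handle and lay it flat along the middle of the walnut board, handle up, before any stone leaves the rack; then set each stone down flat, fully home, in the bench holder whose pocket is made to its size. Leave the small walnut offcut where it lies and do not drop the stones.

Things in the scene. Friction and masses are not known exactly. Their poses are not given: they have to be found in the camera images.
- rack: fixed pale wooden rack, 176 (its x) x 370 mm (its y); the stones lie on its base, 12 mm above the bench. Origin: centre of the underside. Bays at y = -95, 0, 95 mm, parted by dividers only near their ends; stones over 22 mm apart: open the gripper little wider than the stone. At y = +-168 mm open brackets (50 x 16 mm) hold the bar, saddle 36 mm, cheeks 49 mm above the bench
- bar: loose dark wooden bar, 356 mm long (its y), 26 mm wide, 14 mm thick, about 0.18 kg, with a paler handle block on the middle of its top: 24 mm wide (x), 56 mm long (y), reaching 49 mm above the bar's underside; grip it across the 24 mm. Origin: centre of the underside; z up. At the start it lies in the rack's brackets with about 4 mm of play; it lifts straight up
- walnut_board: fixed planed walnut board lying flat on the bench between robot and rack, 94 mm (its x) by 303 mm (its y), top 30 mm above the bench. Origin: centre of its underside. The bar is to lie on it along its length, the bar's ends overhanging about 27 mm
- stone_dark: loose nearly black sharpening stone, the longest, 62 mm wide (its x), 150 mm long (its y), 20 mm thick, about 0.38 kg, lying flat. Origin: centre of its underside; z up. At the start in any of the rack's three bays, its length across the bar; grip it across its width at mid-length
- stone_blue: loose blue sharpening stone, the widest, 68 mm wide (its x), 110 mm long (its y), 20 mm thick, about 0.38 kg, lying flat. Origin: centre of its underside; z up. At the start in any of the rack's three bays, its length across the bar; grip it across its width at mid-length
- slip_stone: loose slim slip stone in a dark sleeve, 18 mm wide (its x), 100 mm long (its y), 9 mm thick, about 0.04 kg, lying flat. Origin: centre of its underside; z up. At the start in any of the rack's three bays, its length across the bar; grip it across its width at mid-length
- holder_long: fixed bench holder for the dark stone, the longest: pale wooden plate 88 x 176 mm with a darker lip round a pocket 74 mm (its x) by 162 mm (its y). Pocket floor 8 mm above the bench, lip 10 mm above the floor, with a 56 mm finger gap midway on both long sides. Origin: centre of the underside, on the bench. The holders stand at the left, in any order
- holder_wide: fixed bench holder for the blue stone, the widest: pale wooden plate 94 x 136 mm with a darker lip round a pocket 80 mm (its x) by 122 mm (its y). Pocket floor 8 mm above the bench, lip 10 mm above the floor, with a 56 mm finger gap midway on both long sides. Origin: centre of the underside, on the bench. The holders stand at the left, in any order
- holder_slim: fixed bench holder for the slip stone, the narrow one: pale wooden plate 44 x 126 mm with a darker lip round a pocket 30 mm (its x) by 112 mm (its y). Pocket floor 8 mm above the bench, lip 6 mm above the floor, with a 56 mm finger gap midway on both long sides. Origin: centre of the underside, on the bench. The holders stand at the left, in any order
- walnut_offcut: loose strip of walnut, 28 x 110 x 14 mm, lying on the bench to the right of the board; not a stone, to be left where it lies. Origin: centre of its underside
Mind the look-alikes: they are no part of the job. What is shaped like the holder_slim but turquoise is not meant.

How it is judged:
By the outcome, as a careful person would: the job done as asked, in the order asked, and still so for the second after the job is handed in, with the robot touching nothing.
It also fails if it takes over 112 s, if anything falls off the work surface, if the arm or the gripper's body presses on something with over 40 N, if the wrist force passes 120 N, or if a joint passes its speed limit or range.

### The arm

A 6-joint arm with a two-finger parallel gripper is mounted at the origin on a cart in front of the work surface, level with it; the furniture and walls round the work are solid. World frame = base frame: x ahead of the robot, y to its left, z up, the work surface at z = 0. Lengths are in m, angles in rad, forces in N, time in s.
With the tool pointing down it reaches from about 0.325 to 1 m from the base axis. Payload 5.1 kg.
Tool frame: the origin (TCP) lies on the front face of the gripper's body, between the roots of the fingers; the fingertips stand 73 mm ahead of it and the grasp point (between the pads) lies 54 mm ahead of it; z points along the fingers, x is the direction in which the jaws open and shut, and the axes are right-handed (so a half turn about z gives the same grasp; the last joint's range is limited). The gripper opens to 85 mm and grips with 20 to 120 N. Pads are 22 mm wide; open, the fingers measure 114 mm over their backs; the gripper's body (76 mm by 85 mm) begins 54 mm behind the grasp point. The pads swing forward as they close: fully open they stand 13 mm farther back than shut.
Start: joints at [-1.224, 0.124, 1.65, -0, 1.367, -0.083], TCP at [0.271, -0.591, 0.304] pointing down, gripper open.
Joint ranges: [-2.61, 2.61], [-1.02, 2.33], [0.03, 2.71], [-1.35, 4.49], [0.32, 2.68], [-2.91, 2.91]. Speed limits (rad/s): [2.57, 2.57, 3.14, 3.14, 3.14, 3.14].

### API

Orientations are given as a rotation vector (axis times angle).
In Python, from rig import bot gives the robot as it stands.
- The arm moves only by the shell command python3 -m handwheel 'ROWS' [FORCE]. ROWS is a JSON object of lists of equal length, an entry for each row: "xyz": the shift along the tool's x, y, z in cm, a list of three; "delta_rot": the turn, a rotation vector about the tool's x, y, z in degrees, a list of three; "gripper": the opening in per cent of the stroke, from 0 (shut) to 100 (fully open). A call has exactly 8 rows; each row shifts and turns the pose as measured when the row begins, along the tool's axes as they then stand; what a row does not reach is not made up. A row lasts 1/10 s, in which the tool goes at most 50 mm and 8.59 degrees, less where a joint would pass 70% of its speed; a pose out of reach is approached as far as the arm can. A call is refused whole if a number of a shift passes 5 or a number of a turn 8.59, either way. A call with a gripper value outside its range is refused whole. The fingers move at their own pace and stop on an object; FORCE is the grip in N (left out, the last holds). Time passes only in rows, so rows that do not move let the fingers close, or fill a call up. It gives the time, the measured TCP pose, the force and the opening at its end, in the units of the state.
- bot.state(): the state, without advancing time (a new reading comes with each control period).
- bot.capture(name): name is "scene" or "top" or "wrist"; returns (picture, depth): 400x640x3 uint8, red, green, blue; 400x640 float32, m along the optical axis (not along the pixel's ray), 0 where there is no reading.
- bot.camera_params(name): a dict with "camera_matrix" (3x3 intrinsics, pixels), "world_from_camera" (4x4, takes a point from camera to world coordinates); the wrist camera has in their place "mount" (4x4, takes a point from camera to tool coordinates, whose origin is the TCP and whose axes are the tool frame's). Camera axes: x right, y down, z forward; pixel columns grow to the right and rows downward; lengths in m; the calibration is good to about 2 mm. A picture is of the moment at which its call begins: read the wrist's pose just before it. camera_params takes no time and is no camera call.
- bot.finish_job(): hands the job in, once; it reports no verdict.
Trained networks look in the newest picture that a camera, given by its name, has taken for a name from the list of things; names that differ only in an ending like _2 or _b are one class to them, and where a whole thing is asked for, a point or a joint stands for the part that bears it (a point fixed in the world has none). Each returns a list of dicts, best first, with "p" (0 to 1); they miss things now and then, are a little off and sometimes report something else, mostly with a low value. They report only what shows in the picture. A call takes as long as a camera call. They do not tell look-alikes from the thing itself.
- bot.spot_in(query, camera): "location" ([x, y, z] in m, in world coordinates, good to about 4 mm: the middle of the surface that is visible of it).
- bot.tip_of(query, camera): "location" ([x, y, z] in m, in world coordinates, good to about 4 mm: a listed point, or the origin of a listed thing).
The state is a dict: "t": time; "joint_positions": joint angles; "qvel": joint speeds; "effort": joint torques, N m; "tool_pos": TCP position; "orientation": TCP orientation; "wrist_force": force on the tool from outside, world axes, zero at the start; "ft_torque": the same for the moment, N m; "width": opening from 0.0 (shut) to 1.0 (fully open).
Only numpy, scipy, OpenCV 4.12 (cv2) and the standard library are available. Lean on these libraries where they do the work, as an engineer would, in place of code of your own. Each camera call takes 0.05 s, during which the arm holds its last target. There are 200 camera calls.

## Working session

There is one attempt and no reset: what is moved stays moved. The work goes in short steps, Python scripts to look and compute and a shell command to move; the robot and the scene stay as the last step left them, time stands still between calls to the robot, and variables do not carry over. Pictures are saved under pics/ and viewed, about 12 in all and at most 16, crops included, and the job is handed in when it is done.

```bash
mkdir -p pics; cat > h.py <<'E'
import numpy as np, cv2
from scipy.spatial.transform import Rotation as R
from rig import bot
def T():
    s=bot.state(); M=np.eye(4); M[:3,:3]=R.from_rotvec(s['orientation']).as_matrix(); M[:3,3]=s['tool_pos']; return M
def cam(name):
    p=bot.camera_params(name); K=np.array(p['camera_matrix'])
    W=np.array(p['world_from_camera']) if 'world_from_camera' in p else T()@np.array(p['mount'])
    im,d=bot.capture(name)
    v,u=np.mgrid[0:400,0:640]
    P=np.stack([(u-K[0,2])/K[0,0]*d,(v-K[1,2])/K[1,1]*d,d],-1)@W[:3,:3].T+W[:3,3]
    P[d==0]=np.nan
    return im,P,K,W
def save(im,n,s=1):
    cv2.imwrite('pics/'+n,cv2.resize(im[...,::-1],None,fx=s,fy=s,interpolation=cv2.INTER_CUBIC))
E
python3 - <<'E'
from h import *
s=bot.state();print(s)
for c in('top','scene'):
    im,P,K,W=cam(c);save(im,c+'0.png');np.savez(c+'0.npz',im=im,P=P);print(c,W.round(2).tolist())
    for q in ['rack','bar','walnut_board','stone_dark','stone_blue','slip_stone','holder_long','holder_wide','holder_slim','walnut_offcut']:
        print(q,[(round(r['p'],2),np.round(r['location'],3).tolist()) for r in bot.tip_of(q,c)[:3]])
E
```

```text
{'t': 0.0, 'joint_positions': array([-1.22358385e+00,  1.24530247e-01,  1.65166918e+00,  2.24951000e-05,
        1.36749305e+00, -8.26284835e-02]), 'qvel': array([ 1.82619576e-03, -1.92995341e-06,  2.31059311e-05, -3.41281847e-04,
       -7.44064829e-04,  2.05987334e-04]), 'effort': array([ 2.14075976e-04, -4.23606956e+01, -3.65453446e+01, -1.94254740e-04,
        7.07552681e-03,  5.17834096e-06]), 'tool_pos': array([ 0.27067771, -0.59045999,  0.30263944]), 'orientation': array([-2.64300639e+00,  1.69587425e+00,  2.59748253e-03]), 'wrist_force': array([ 0.36793113,  0.22505905, -0.73108257]), 'ft_torque': array([-0.02781443, -0.00796664, -0.01711828]), 'width': 0.9984892175689234}
top [[0.01, -1.0, 0.05, 0.44], [-1.0, -0.02, -0.01, -0.02], [0.02, -0.05, -1.0, 1.34], [0.0, 0.0, 0.0, 1.0]]
rack [(0.96, [0.606, -0.214, -0.0]), (0.69, [0.604, -0.212, 0.033]), (0.42, [0.506, 0.135, -0.003])]
bar [(0.89, [0.6, -0.211, 0.039]), (0.29, [0.607, -0.214, 0.012])]
walnut_board [(0.82, [0.423, -0.146, -0.003])]
stone_dark [(0.83, [0.61, -0.12, 0.015])]
stone_blue [(0.98, [0.606, -0.215, 0.008])]

[... 156 characters left out ...]
001])]
holder_slim [(0.86, [0.384, 0.361, 0.003]), (0.77, [0.514, 0.241, 0.0]), (0.5, [0.601, -0.208, 0.036])]
walnut_offcut [(0.86, [0.428, -0.412, 0.002])]
scene [[-0.69, -0.52, 0.5, -0.26], [-0.72, 0.5, -0.47, 0.69], [-0.01, -0.69, -0.72, 1.16], [0.0, 0.0, 0.0, 1.0]]
rack [(0.6, [0.604, -0.214, -0.0])]
bar [(0.94, [0.605, -0.21, 0.038])]
walnut_board [(0.75, [0.428, -0.149, -0.002])]
stone_dark [(0.81, [0.604, -0.124, 0.014])]
stone_blue [(0.85, [0.609, -0.214, 0.015])]
slip_stone [(0.4, [0.601, -0.312, 0.014])]
holder_long [(0.61, [0.508, 0.135, 0.001])]
holder_wide [(0.8, [0.565, 0.376, -0.004])]
holder_slim [(0.7, [0.511, 0.244, 0.004]), (0.66, [0.383, 0.366, -0.002])]
walnut_offcut []
```

View pics/top0.png

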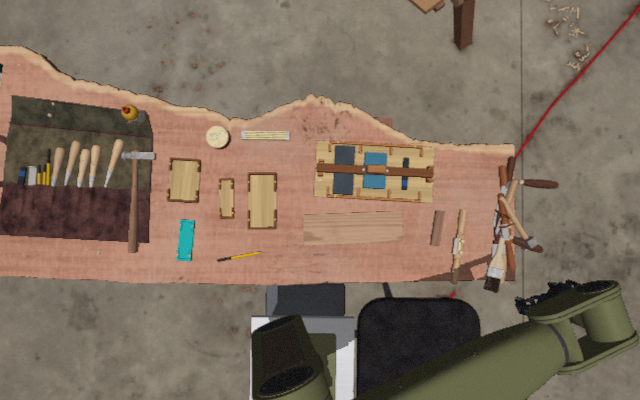

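```bash
python3 - <<'E'
from h import *
from rig import bot
# enlarged crop of the two slim-holder candidates
p=bot.camera_params('top');K=np.array(p['camera_matrix']);W=np.linalg.inv(np.array(p['world_from_camera']))
for q in ([.384,.363,0],[.512,.242,0],[.605,-.211,.04],[.425,-.146,.03]):
    c=W[:3,:3]@q+W[:3,3];u=K@c/c[2];print(q,u[:2].round())
im=np.load('top0.npz')['im']
save(im[60:310,60:330],'crop_holders.png',2.2)
E
```

```text
[0.384, 0.363, 0] [187. 240.]
[0.512, 0.242, 0] [227. 199.]
[0.605, -0.211, 0.04] [374. 170.]
[0.425, -0.146, 0.03] [352. 229.]
```

View pics/crop_holders.png

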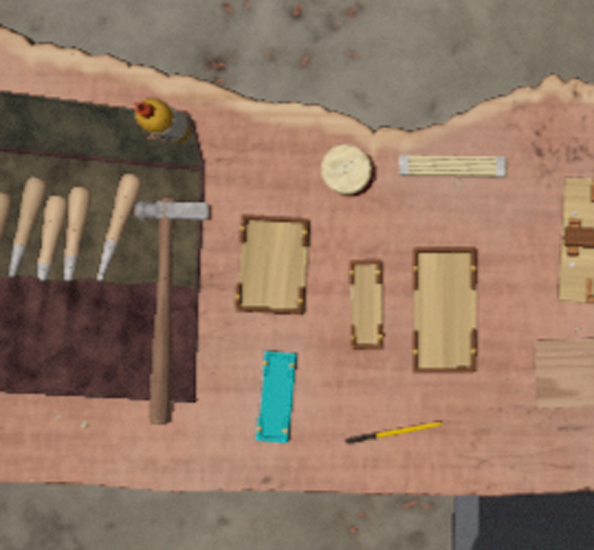

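```bash
python3 - <<'E'
from h import *
z=np.load('top0.npz');im=z['im'];P=z['P']
hsv=cv2.cvtColor(im,cv2.COLOR_RGB2HSV)
def box(n,u0,u1,v0,v1,zlo,zhi):
    m=np.zeros((400,640),bool);m[v0:v1,u0:u1]=1
    m&=(P[...,2]>zlo)&(P[...,2]<zhi)
    q=P[m][:,:2].astype(np.float32)
    (c,s,a)=cv2.minAreaRect(q*1000);print(n,len(q),np.round(c,1),np.round(s,1),round(a,1),'medz',np.median(P[m][:,2]).round(4))
box('long',242,285,165,235,.004,.03)
box('wide',160,208,150,210,.004,.03)
box('slim',214,240,172,224,.004,.03)
box('board',295,410,205,250,.02,.04)
box('rack',310,440,135,208,.006,.1)
box('bar',310,440,150,190,.043,.06)
box('handle',355,390,150,190,.07,.1)
box('dark',325,362,140,205,.025,.036)
box('blue',360,392,140,205,.025,.036)
E
```

```text
long 1636 [512.1 128.6] [215.  130.5] 1.0 medz 0.0089
wide 1397 [570.  375.9] [184.1 145. ] 1.3 medz 0.0088
slim 608 [516.2 241.6] [158.8  77.2] 1.3 medz 0.0088
board 3055 [ 428.7 -147.8] [ 94.  304.1] 3.1 medz 0.0303
rack 6733 [ 606.8 -217.9] [226.2 403.9] 0.9 medz 0.0189
bar 918 [ 604.6 -210.9] [355.4  49.6] 87.8 medz 0.05
handle 158 [ 605.1 -210.1] [55.7 24.2] 88.3 medz 0.0848
dark 819 [ 608.2 -122.2] [108.1 175.9] 88.3 medz 0.032
blue 608 [ 605.2 -219.1] [ 95.5 175.9] 89.5 medz 0.0315
```

Slim-holder candidates: (227,199) is pale wood with brown lip, and (187,240) is the same shape but turquoise. The pale one at (227,199) is the one meant, as the crop confirms. The rack holds dark, blue and slip from left to right under the bar. The board is at (352,229) and the offcut at (437,228).

```bash
cat > plan.py <<'E'
import sys
from h import *
# plan.py x y z yaw_deg(tool x dir, world; mod 180 chosen nearest) nrows
def plan(x,y,z,yaw,n):
    M=T(); tgt=np.array([x,y,z])
    cur=np.degrees(np.arctan2(M[1,0],M[0,0])); d=(yaw-cur+90)%180-90
    tz=M[:3,2]; tilt=np.degrees(np.arccos(-tz[2]))
    w=(tgt-M[:3,3])/n*100
    rows=[]
    for i in range(n):
        Rz=R.from_euler('z',d/n*i,degrees=True).as_matrix()
        rows.append(((Rz@M[:3,:3]).T@w).round(2).tolist())
    print('cur',M[:3,3].round(4),'yaw',cur.round(2),'tilt',tilt.round(2),'d_mm',((tgt-M[:3,3])*1000).round(1),'rotz/row',round(-d/n,2))
    print(rows)
if __name__=='__main__':
    a=list(map(float,sys.argv[1:5]));plan(*a,int(sys.argv[5]))
E
python3 plan.py .605 -.21 .27 -2 12; python3 -c "
from rig import bot;print(bot.camera_params('wrist'))"
```

```text
cur [ 0.2708 -0.5909  0.3039] yaw -65.37 tilt 0.0 d_mm [334.2 380.9 -33.9] rotz/row -5.28
[[-1.72, -3.85, 0.28], [-1.36, -4.0, 0.28], [-0.99, -4.11, 0.28], [-0.61, -4.18, 0.28], [-0.22, -4.22, 0.28], [0.17, -4.22, 0.28], [0.56, -4.19, 0.28], [0.94, -4.12, 0.28], [1.31, -4.01, 0.28], [1.68, -3.87, 0.28], [2.03, -3.7, 0.28], [2.36, -3.5, 0.28]]
{'camera_matrix': array([[341.46988379,   0.        , 323.68198489],
       [  0.        , 341.46988379, 198.69288775],
       [  0.        ,   0.        ,   1.        ]]), 'mount': array([[ 9.99999885e-01,  4.62017127e-04,  1.25364487e-04,
         3.11220789e-04],
       [-4.78537108e-04,  9.57422166e-01,  2.88691128e-01,
        -7.54781392e-02],
       [ 1.33535066e-05, -2.88691155e-01,  9.57422277e-01,
        -7.02590826e-02],
       [ 0.00000000e+00,  0.00000000e+00,  0.00000000e+00,
         1.00000000e+00]])}
```

```bash
python3 -m handwheel '{"xyz":[[-1.7,-3.85,0.3],[-1.35,-4,0.3],[-1,-4.1,0.3],[-0.6,-4.2,0.3],[-0.2,-4.2,0.3],[0.2,-4.2,0.3],[0.55,-4.2,0.3],[0.95,-4.1,0.3]],"delta_rot":[[0,0,-5.3],[0,0,-5.3],[0,0,-5.3],[0,0,-5.3],[0,0,-5.3],[0,0,-5.3],[0,0,-5.3],[0,0,-5.3]],"gripper":[60,60,60,60,60,60,60,60]}' 40; python3 plan.py .605 -.21 .27 -2 5
```

```text
t: 1.9
tool_pos: [0.4956, -0.3312, 0.2801]
orientation: [3.081, -0.595, 0.005]
wrist_force: [-0.1, -0.4, 0.3]
width: 0.6
cur [ 0.4956 -0.3312  0.2801] yaw -21.87 tilt 0.28 d_mm [109.4 121.2 -10.1] rotz/row -3.97
[[1.13, -3.07, 0.2], [1.34, -2.98, 0.2], [1.54, -2.88, 0.2], [1.74, -2.77, 0.2], [1.92, -2.64, 0.2]]
```

```bash
python3 -m handwheel '{"xyz":[[1.1,-3.1,0.2],[1.35,-3,0.2],[1.55,-2.9,0.2],[1.75,-2.8,0.2],[1.9,-2.6,0.2],[0,0,0],[0,0,0],[0,0,0]],"delta_rot":[[0,0,-4],[0,0,-4],[0,0,-4],[0,0,-4],[0,0,-4],[0,0,0],[0,0,0],[0,0,0]],"gripper":[60,60,60,60,60,60,60,60]}'
cat > look.py <<'E'
import sys
from h import *
def rect(P,zlo,zhi,x0=-9,x1=9,y0=-9,y1=9,name=''):
    m=(P[...,2]>zlo)&(P[...,2]<zhi)&(P[...,0]>x0)&(P[...,0]<x1)&(P[...,1]>y0)&(P[...,1]<y1)
    m=cv2.morphologyEx(m.astype(np.uint8),cv2.MORPH_OPEN,np.ones((3,3)))>0
    if m.sum()<20: print(name,'none');return
    c,s,a=cv2.minAreaRect((P[m][:,:2]*1000).astype(np.float32))
    if s[0]<s[1]: ax=a
    else: ax=a-90
    print(name,m.sum(),'c',np.round(c,1),'s',np.round(s,1),'shortaxis deg',round((ax+90)%180-90,1),'z',np.median(P[m][:,2]).round(4))
E
python3 - <<'E'
from look import *
im,P,K,W=cam('wrist');save(im,'w1.png');np.savez('w1.npz',im=im,P=P)
rect(P,.072,.1,.5,.7,-.3,-.12,'handle')
rect(P,.0445,.056,.5,.7,-.5,.1,'bar')
rect(P,.027,.036,.5,.7,-.265,-.165,'blue')
rect(P,.027,.036,.5,.7,-.16,-.08,'dark')
rect(P,.017,.026,.53,.68,-.34,-.28,'slip')
E
python3 plan.py .605 -.21 .128 -2 4
```

```text
t: 2.7
tool_pos: [0.6104, -0.198, 0.2694]
orientation: [3.137, -0.015, 0.005]
wrist_force: [-0.0, 0.7, -0.1]
width: 0.602
handle 1997 c [ 605.8 -210.1] s [54.8 24. ] shortaxis deg -2.3 z 0.0846
bar 8732 c [ 604.2 -222.2] s [335.4  49.2] shortaxis deg -2.0 z 0.05
blue 6041 c [ 607.7 -213.8] s [ 68.1 110.1] shortaxis deg 87.4 z 0.0321
dark 10760 c [ 607.8 -118.3] s [ 62.1 150.3] shortaxis deg 88.0 z 0.0322
slip 1074 c [ 602.2 -309.1] s [19.1 97.4] shortaxis deg 86.7 z 0.021
cur [ 0.6103 -0.1982  0.2694] yaw -0.58 tilt 0.31 d_mm [  -5.3  -11.8 -141.4] rotz/row 0.35
[[-0.14, 0.28, 3.54], [-0.14, 0.28, 3.54], [-0.14, 0.28, 3.54], [-0.13, 0.28, 3.54]]
```

View pics/w1.png

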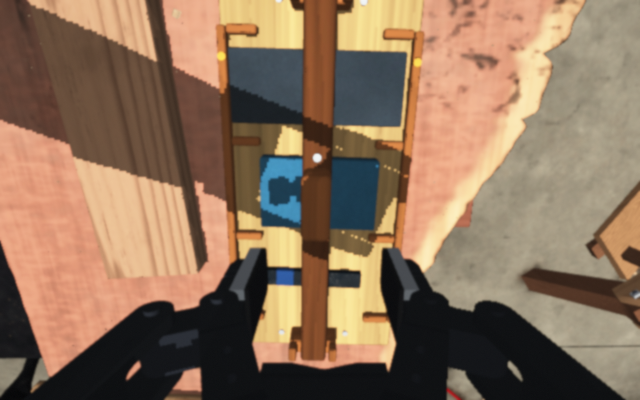

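Wrist view: the bar runs vertically at u≈318. The dark stone is at (318,88), blue at (320,192) and slip at (320,278). Fitted sizes match (68x110, 62x150). Descending on the handle.

```bash
python3 -m handwheel '{"xyz":[[-0.12,0.3,3],[-0.12,0.3,3],[-0.12,0.3,3],[-0.1,0.3,3],[0,0,2],[0,0,0],[0,0,0],[0,0,0]],"delta_rot":[[0,0,0.5],[0,0,0.5],[0,0,0.5],[0,0,0],[0,0,0],[0,0,0],[0,0,0],[0,0,0]],"gripper":[50,50,50,50,50,50,50,50]}' 60
python3 plan.py .6057 -.2101 .128 -2.2 1
```

```text
t: 3.55
tool_pos: [0.6035, -0.2204, 0.1308]
orientation: [3.131, -0.081, 0.017]
wrist_force: [-0.7, 0.1, -0.1]
width: 0.499
cur [ 0.6035 -0.2204  0.1308] yaw -2.95 tilt 0.8 d_mm [ 2.2 10.3 -2.8] rotz/row -0.75
[[0.16, -1.04, 0.28]]
```

```bash
python3 - <<'E'
s=open('plan.py').read()
s=s.replace("    print(rows)","    print(rows); print('tilt fix deg tool xy',np.degrees(np.cross([0,0,1],M[:3,:3].T@[0,0,-1]))[:2].round(2))")
open('plan.py','w').write(s)
E
python3 plan.py .6057 -.2101 .128 -2.2 2
```

```text
cur [ 0.6035 -0.2204  0.1308] yaw -2.95 tilt 0.8 d_mm [ 2.2 10.3 -2.8] rotz/row -0.37
[[0.08, -0.52, 0.14], [0.08, -0.52, 0.14]]
tilt fix deg tool xy [ 0.5  -0.63]
```

```bash
python3 -m handwheel '{"xyz":[[0.1,-0.5,0.15],[0.1,-0.5,0.15],[0,0,0],[0,0,0],[0,0,0],[0,0,0],[0,0,0],[0,0,0]],"delta_rot":[[0.25,-0.3,-0.4],[0.25,-0.3,-0.4],[0,0,0],[0,0,0],[0,0,0],[0,0,0],[0,0,0],[0,0,0]],"gripper":[50,50,50,50,50,50,50,50]}' 60
python3 plan.py .6057 -.2101 .128 -2.2 1
```

```text
t: 4.35
tool_pos: [0.609, -0.2104, 0.1335]
orientation: [3.138, -0.056, 0.013]
wrist_force: [0.3, 0.2, -0.9]
width: 0.496
cur [ 0.609  -0.2104  0.1335] yaw -2.05 tilt 0.5 d_mm [-3.3  0.3 -5.5] rotz/row 0.15
[[-0.33, -0.02, 0.55]]
tilt fix deg tool xy [ 0.16 -0.47]
```

```bash
python3 -m handwheel '{"xyz":[[-0.35,0,0.55],[0,0,0],[0,0,0],[0,0,0],[0,0,0],[0,0,0],[0,0,0],[0,0,0]],"delta_rot":[[0.15,-0.45,0],[0,0,0],[0,0,0],[0,0,0],[0,0,0],[0,0,0],[0,0,0],[0,0,0]],"gripper":[50,50,0,0,0,0,0,0]}' 60
python3 plan.py .6057 -.2101 .128 -2.2 1
```

```text
t: 5.15
tool_pos: [0.6049, -0.2104, 0.127]
orientation: [-3.141, 0.057, 0.002]
wrist_force: [-0.2, 0.3, -0.6]
width: 0.268
cur [ 0.6049 -0.2104  0.127 ] yaw -2.07 tilt 0.07 d_mm [0.8 0.3 1. ] rotz/row 0.13
[[0.08, -0.03, -0.1]]
tilt fix deg tool xy [-0.02  0.06]
```

```bash
python3 -m handwheel '{"xyz":[[0,0,0],[0,0,-0.5],[0,0,-1],[0,0,-1.5],[0,0,-2],[0,0,-2],[0,0,-1],[0,0,0]],"delta_rot":[[0,0,0],[0,0,0],[0,0,0],[0,0,0],[0,0,0],[0,0,0],[0,0,0],[0,0,0]],"gripper":[0,0,0,0,0,0,0,0]}' 60
python3 plan.py .429 -.148 .2 3.1 7
python3 - <<'E'
from look import *
im,P,K,W=cam('top');save(im[100:270,280:460],'t2.png',3)
rect(P,.024,.036,.36,.5,-.35,.05,'board')
rect(P,.1,.125,.5,.7,-.5,.1,'bar')
E
```

```text
t: 5.95
tool_pos: [0.6048, -0.2103, 0.2139]
orientation: [-3.141, 0.056, 0.001]
wrist_force: [0.4, -0.1, -2.0]
width: 0.27
cur [ 0.6048 -0.2103  0.2139] yaw -2.06 tilt 0.04 d_mm [-175.8   62.3  -13.9] rotz/row -0.74
[[-2.54, -0.8, 0.2], [-2.53, -0.83, 0.2], [-2.52, -0.86, 0.2], [-2.51, -0.9, 0.2], [-2.5, -0.93, 0.2], [-2.49, -0.96, 0.2], [-2.47, -0.99, 0.2]]
tilt fix deg tool xy [-0.01  0.04]
board 1173 c [ 428.9 -147.4] s [ 93.5 303.4] shortaxis deg 3.1 z 0.0301
bar none
```

```bash
python3 -m handwheel '{"xyz":[[-2.5,-0.8,0.2],[-2.5,-0.8,0.2],[-2.5,-0.85,0.2],[-2.5,-0.9,0.2],[-2.5,-0.9,0.2],[-2,-0.8,0.2],[-1,-0.5,0],[0,0,0]],"delta_rot":[[0,0,-0.7],[0,0,-0.7],[0,0,-0.7],[0,0,-0.7],[0,0,-0.7],[0,0,-0.7],[0,0,-0.7],[0,0,0]],"gripper":[0,0,0,0,0,0,0,0]}' 60
python3 plan.py .4288 -.148 .127 3.1 4
python3 - <<'E'
from look import *
im,P,K,W=cam('wrist');save(im,'w2.png')
rect(P,.024,.036,.36,.5,-.35,.05,'board')
rect(P,.1,.14,.3,.7,-.5,.1,'bar')
E
```

```text
t: 6.8
tool_pos: [0.4407, -0.1507, 0.193]
orientation: [-3.134, -0.083, 0.019]
wrist_force: [1.2, 0.3, -0.9]
width: 0.275
cur [ 0.4407 -0.1507  0.193 ] yaw 3.05 tilt 0.79 d_mm [-11.9   2.7 -66. ] rotz/row -0.01
[[-0.27, -0.07, 1.65], [-0.27, -0.07, 1.65], [-0.27, -0.07, 1.65], [-0.27, -0.07, 1.65]]
tilt fix deg tool xy [-0.37  0.7 ]
board 20487 c [ 429.3 -154.5] s [ 94.3 268.9] shortaxis deg 3.1 z 0.0302
bar 14741 c [ 442.1 -127. ] s [174.4  49.9] shortaxis deg -3.5 z 0.1167
```

View pics/w2.png

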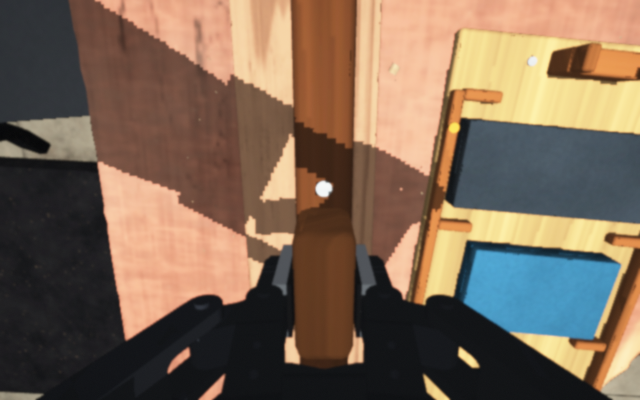

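The bar hangs level in the jaws (u 295–355), parallel to the board beneath it. Descending to just above the board and correcting.

```bash
python3 -m handwheel '{"xyz":[[-0.4,-0.1,1.5],[-0.4,-0.1,1.5],[-0.3,-0.1,1.5],[0,0,1],[0,0,0],[0,0,0],[0,0,0],[0,0,0]],"delta_rot":[[-0.2,0.35,0],[-0.2,0.35,0],[0,0,0],[0,0,0],[0,0,0],[0,0,0],[0,0,0],[0,0,0]],"gripper":[0,0,0,0,0,0,0,0]}' 60
python3 plan.py .4288 -.148 .122 3.1 1
```

```text
t: 7.65
tool_pos: [0.4373, -0.1518, 0.1405]
orientation: [3.135, 0.082, 0.016]
wrist_force: [-0.5, 0.4, -1.9]
width: 0.271
cur [ 0.4373 -0.1518  0.1405] yaw 2.99 tilt 0.65 d_mm [ -8.5   3.8 -18.5] rotz/row -0.11
[[-0.85, -0.43, 1.84]]
tilt fix deg tool xy [ 0.33 -0.56]
```

```bash
python3 -m handwheel '{"xyz":[[-0.45,-0.2,0.3],[-0.45,-0.2,0.3],[0,0,0.3],[0,0,0.3],[0,0,0],[0,0,0],[0,0,0],[0,0,0]],"delta_rot":[[0.15,-0.3,0],[0.15,-0.25,0],[0,0,0],[0,0,0],[0,0,0],[0,0,0],[0,0,0],[0,0,0]],"gripper":[0,0,0,0,0,0,0,0]}' 60
python3 plan.py .4288 -.148 .122 3.1 1
```

```text
t: 8.45
tool_pos: [0.4279, -0.1482, 0.1286]
orientation: [3.139, 0.082, 0.003]
wrist_force: [-0.6, 1.3, -1.7]
width: 0.269
cur [ 0.4279 -0.1482  0.1286] yaw 2.99 tilt 0.11 d_mm [ 0.9  0.2 -6.6] rotz/row -0.11
[[0.09, -0.02, 0.66]]
tilt fix deg tool xy [ 0.07 -0.09]
```

```bash
python3 -m handwheel '{"xyz":[[0.05,0,0.2],[0,0,0.2],[0,0,0.15],[0,0,0.15],[0,0,0.1],[0,0,0],[0,0,0],[0,0,0]],"delta_rot":[[0,0,0],[0,0,0],[0,0,0],[0,0,0],[0,0,0],[0,0,0],[0,0,0],[0,0,0]],"gripper":[0,0,0,0,0,0,0,0]}' 60
python3 plan.py .4288 -.148 .121 3.1 1
```

```text
t: 9.25
tool_pos: [0.429, -0.1484, 0.121]
orientation: [3.139, 0.082, 0.003]
wrist_force: [0.2, 0.1, -0.8]
width: 0.269
cur [ 0.429  -0.1484  0.121 ] yaw 3.0 tilt 0.13 d_mm [-0.2  0.4  0. ] rotz/row -0.1
[[-0.02, -0.04, -0.0]]
tilt fix deg tool xy [ 0.07 -0.11]
```

```bash
python3 -m handwheel '{"xyz":[[0,0,0.1],[0,0,0],[0,0,0],[0,0,0],[0,0,0],[0,0,0],[0,0,0],[0,0,0]],"delta_rot":[[0,0,0],[0,0,0],[0,0,0],[0,0,0],[0,0,0],[0,0,0],[0,0,0],[0,0,0]],"gripper":[0,0,0,45,45,45,45,45]}' 60
python3 plan.py .6078 -.118 .22 87.7 10
```

```text
t: 10.05
tool_pos: [0.4298, -0.1489, 0.1214]
orientation: [3.138, 0.082, 0.005]
wrist_force: [0.6, 0.7, -0.8]
width: 0.447
cur [ 0.4298 -0.1489  0.1214] yaw 2.99 tilt 0.23 d_mm [178.   30.9  98.6] rotz/row -8.47
[[1.8, -0.21, -0.98], [1.81, 0.05, -0.98], [1.78, 0.32, -0.98], [1.72, 0.58, -0.98], [1.61, 0.82, -0.98], [1.47, 1.05, -0.98], [1.3, 1.26, -0.98], [1.1, 1.43, -0.98], [0.88, 1.58, -0.98], [0.64, 1.69, -0.98]]
tilt fix deg tool xy [ 0.13 -0.19]
```

```bash
python3 -m handwheel '{"xyz":[[0,0,-1],[0,0,-2.5],[0,0,-3],[0,0,-3],[1.8,-0.2,-0.5],[1.8,0.05,0],[1.8,0.3,0],[1.7,0.6,0]],"delta_rot":[[0,0,0],[0,0,0],[0,0,0],[0,0,0],[0,0,-8.5],[0,0,-8.5],[0,0,-8.5],[0,0,-8.5]],"gripper":[50,50,50,50,84,84,84,84]}' 60
python3 plan.py .6078 -.118 .2 87.7 7
python3 - <<'E'
from look import *
im,P,K,W=cam('scene')
rect(P,.024,.036,.36,.5,-.35,.05,'board')
rect(P,.039,.05,.36,.5,-.4,.1,'bar')
rect(P,.072,.09,.36,.5,-.4,.1,'handle')
E
```

```text
t: 10.85
tool_pos: [0.5021, -0.1361, 0.232]
orientation: [2.968, 1.011, 0.01]
wrist_force: [-0.5, -0.9, 0.4]
width: 0.841
cur [ 0.5021 -0.1361  0.232 ] yaw 37.61 tilt 0.51 d_mm [105.7  18.1 -32. ] rotz/row -7.16
[[1.35, 0.71, 0.47], [1.25, 0.88, 0.47], [1.13, 1.03, 0.47], [1.0, 1.16, 0.47], [0.84, 1.27, 0.47], [0.68, 1.37, 0.47], [0.5, 1.44, 0.47]]
tilt fix deg tool xy [ 0.46 -0.23]
board 1242 c [ 427.1 -144.3] s [ 98.1 304.6] shortaxis deg 2.2 z 0.0301
bar 523 c [ 429.8 -149.5] s [ 28.8 353.9] shortaxis deg 3.0 z 0.0438
handle 100 c [ 429.4 -146.7] s [23.7 58.2] shortaxis deg 3.5 z 0.0777
```

Bar lies flat at (429.8, -149.5), top at z≈0.044, along the board. Next the dark stone.

```bash
python3 -m handwheel '{"xyz":[[1.35,0.7,0.4],[1.25,0.9,0.4],[1.15,1,0.4],[1,1.15,0.4],[0.8,1.2,0.4],[0.6,1,0.3],[0.2,0.6,0.3],[0,0,0]],"delta_rot":[[0.2,-0.1,-7],[0.2,-0.1,-7],[0,0,-7],[0,0,-7],[0,0,-7],[0,0,-7],[0,0,-4],[0,0,0]],"gripper":[84,84,84,84,84,84,84,84]}' 60
python3 - <<'E'
from look import *
im,P,K,W=cam('wrist');save(im,'w3.png')
rect(P,.027,.036,.5,.7,-.165,-.08,'dark')
rect(P,.027,.036,.5,.7,-.265,-.165,'blue')
E
python3 plan.py .6078 -.118 .2 87.7 1
```

```text
t: 11.7
tool_pos: [0.5989, -0.1183, 0.2115]
orientation: [2.314, 2.116, 0.002]
wrist_force: [-1.3, 0.1, -0.8]
width: 0.84
dark 15014 c [ 607.7 -118.6] s [ 62.1 150. ] shortaxis deg 88.0 z 0.0323
blue 11056 c [ 607.6 -214.4] s [ 68.9 110.2] shortaxis deg 87.4 z 0.0323
cur [ 0.5987 -0.1184  0.2117] yaw 84.82 tilt 0.35 d_mm [  9.1   0.4 -11.7] rotz/row -2.88
[[0.13, 0.9, 1.18]]
tilt fix deg tool xy [0.31 0.16]
```

View pics/w3.png

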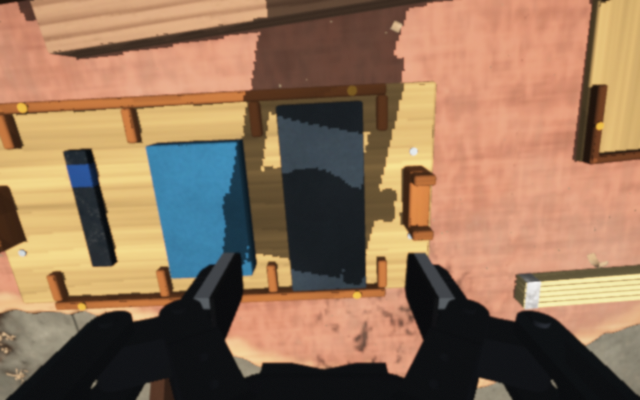

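The bar is gone from the rack. Stones are dark (325,195), blue (200,210) and slip (90,208). Descending on dark.

```bash
python3 -m handwheel '{"xyz":[[0.1,0.45,2],[0.1,0.45,2],[0,0,2],[0,0,1],[0,0,0],[0,0,0],[0,0,0],[0,0,0]],"delta_rot":[[0.15,0.1,-1.5],[0.15,0.1,-1.5],[0,0,0],[0,0,0],[0,0,0],[0,0,0],[0,0,0],[0,0,0]],"gripper":[84,84,84,84,84,84,84,84]}' 60
python3 plan.py .6077 -.1186 .088 87.8 1
```

```text
t: 12.55
tool_pos: [0.6079, -0.1183, 0.1426]
orientation: [2.269, 2.168, 0.003]
wrist_force: [-0.8, 0.1, 0.5]
width: 0.838
cur [ 0.6079 -0.1183  0.1426] yaw 87.39 tilt 0.2 d_mm [ -0.2  -0.3 -54.6] rotz/row -0.41
[[-0.02, -0.04, 5.46]]
tilt fix deg tool xy [0.19 0.03]
```

```bash
python3 -m handwheel '{"xyz":[[0,0,1.5],[0,0,1.5],[0,0,1],[0,0,0.5],[0,0,0.5],[0,0,0],[0,0,0],[0,0,0]],"delta_rot":[[0.2,0,-0.4],[0,0,0],[0,0,0],[0,0,0],[0,0,0],[0,0,0],[0,0,0],[0,0,0]],"gripper":[84,84,84,84,84,84,84,84]}' 60
python3 plan.py .6077 -.1186 .088 87.8 1
```

```text
t: 13.35
tool_pos: [0.6082, -0.1184, 0.0886]
orientation: [2.263, 2.178, -0.001]
wrist_force: [-0.0, -0.5, -0.0]
width: 0.843
cur [ 0.6082 -0.1184  0.0886] yaw 87.82 tilt 0.05 d_mm [-0.5 -0.2 -0.6] rotz/row 0.02
[[-0.02, -0.05, 0.06]]
tilt fix deg tool xy [0.01 0.04]
```

```bash
python3 -m handwheel '{"xyz":[[0,0,0.25],[0,0,0],[0,0,0],[0,0,0],[0,0,0],[0,0,0],[0,0,0],[0,0,0]],"delta_rot":[[0,0,0],[0,0,0],[0,0,0],[0,0,0],[0,0,0],[0,0,0],[0,0,0],[0,0,0]],"gripper":[84,84,0,0,0,0,0,0]}' 80
python3 -m handwheel '{"xyz":[[0,0,0],[0,0,-0.3],[0,0,-0.5],[0,0,-1],[0,0,-1.5],[0,0,-2],[0,0,-1],[0,0,0]],"delta_rot":[[0,0,0],[0,0,0],[0,0,0],[0,0,0],[0,0,0],[0,0,0],[0,0,0],[0,0,0]],"gripper":[0,0,0,0,0,0,0,0]}' 80
python3 plan.py .509 .135 .2 88 8
python3 - <<'E'
from look import *
im,P,K,W=cam('wrist');save(im,'w4.png')
E
```

```text
t: 14.15
tool_pos: [0.6091, -0.1189, 0.0881]
orientation: [2.261, 2.177, 0.001]
wrist_force: [-0.4, -0.1, -0.3]
width: 0.698
t: 14.95
tool_pos: [0.607, -0.1181, 0.1534]
orientation: [-2.262, -2.178, 0.003]
wrist_force: [0.9, -0.1, -4.7]
width: 0.699
cur [ 0.607  -0.1181  0.1534] yaw 87.84 tilt 0.13 d_mm [-98.  253.1  46.6] rotz/row -0.02
[[3.11, -1.34, -0.58], [3.12, -1.34, -0.58], [3.12, -1.34, -0.58], [3.12, -1.34, -0.58], [3.12, -1.34, -0.58], [3.12, -1.34, -0.58], [3.12, -1.34, -0.58], [3.12, -1.34, -0.58]]
tilt fix deg tool xy [-0.13  0.04]
```

View pics/w4.png

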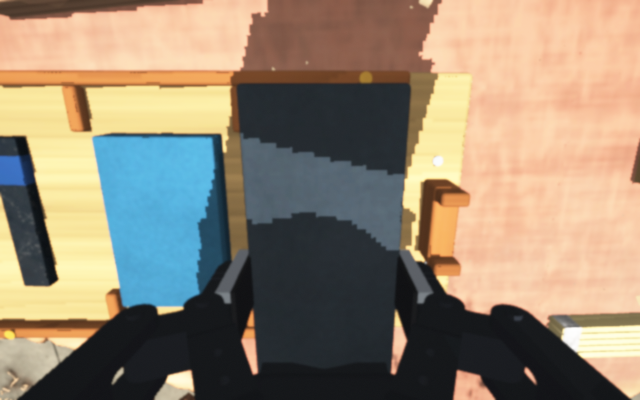

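Dark stone is held level between the pads, centred at (325,220), and lifted. Moving to the long holder.

```bash
python3 -m handwheel '{"xyz":[[1.5,-0.5,-1],[3,-1,-1],[3.5,-1.4,-0.8],[3.5,-1.4,-0.5],[3.5,-1.5,0],[3.5,-1.5,0],[2.5,-1.2,0],[1.5,-0.5,0]],"delta_rot":[[0,0,0],[0,0,0],[0,0,0],[0,0,0],[0,0,0],[0,0,0],[0,0,0],[0,0,0]],"gripper":[0,0,0,0,0,0,0,0]}' 80
python3 - <<'E'
from look import *
im,P,K,W=cam('wrist');save(im,'w5.png');np.savez('w5.npz',im=im,P=P)
rect(P,.012,.024,.38,.64,.06,.205,'long lip')
rect(P,.004,.0125,.38,.64,.07,.2,'long plate')
for q in('holder_long',):print([(r['p'],r['location']) for r in bot.tip_of(q,'wrist')])
im,P,K,W=cam('top')
rect(P,.004,.024,.38,.64,.06,.195,'long all')
E
python3 plan.py .509 .135 .2 88 1
```

```text
t: 15.8
tool_pos: [0.5183, 0.121, 0.1856]
orientation: [-2.261, -2.168, 0.008]
wrist_force: [-0.3, -0.0, -4.7]
width: 0.698
long lip 1856 c [427.8 130.7] s [87.8 17.5] shortaxis deg -2.4 z 0.0179
long plate 1386 c [431.6 130.8] s [74.4  9.7] shortaxis deg -1.8 z 0.0082
[(0.59, [0.5109, 0.2456, -0.0028])]
long all none
cur [0.5193 0.1198 0.1857] yaw 87.6 tilt 0.52 d_mm [-10.3  15.2  14.3] rotz/row -0.4
[[1.47, -1.1, -1.42]]
tilt fix deg tool xy [-0.51 -0.11]
```

View pics/w5.png

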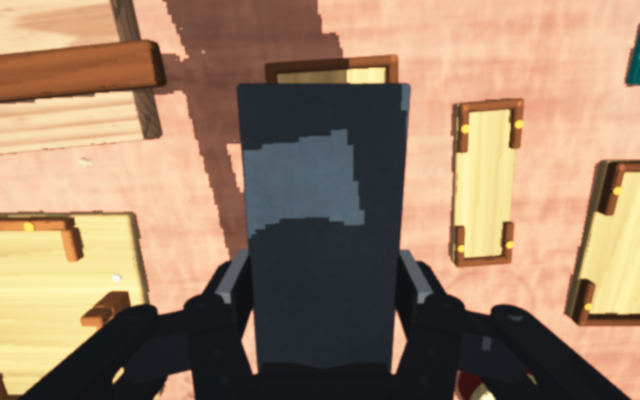

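Stone held over the long holder; its near lip shows at (330,65). Refit the holders' lips from the first top picture, where nothing hid them.

```bash
python3 - <<'E'
from look import *
z=np.load('top0.npz');P=z['P']
rect(P,.0045,.024,.38,.64,.07,.195,'long')
rect(P,.0045,.024,.46,.68,.31,.44,'wide')
rect(P,.0045,.024,.42,.6,.205,.28,'slim')
# the same with wider kernel erode
for n,b in dict(long=(.40,.62,.075,.195),wide=(.47,.66,.31,.44),slim=(.43,.60,.21,.275)).items():
    m=(P[...,2]>.006)&(P[...,2]<.024)&(P[...,0]>b[0])&(P[...,0]<b[1])&(P[...,1]>b[2])&(P[...,1]<b[3])
    q=P[m][:,:2]; lo,hi=np.percentile(q,1.5,0),np.percentile(q,98.5,0); print(n,(lo+hi)/2,hi-lo,q.mean(0))
z=np.load('w5.npz');P=z['P']
rect(P,.0065,.024,.44,.6,.2,.29,'slim w5')
E
```

```text
long 1358 c [509.9 133.5] s [173.2  87.7] shortaxis deg -89.1 z 0.0092
wide 1131 c [568.6 375.2] s [ 94.7 136.3] shortaxis deg 87.6 z 0.0094
slim 488 c [514.3 243.4] s [124.5  44.5] shortaxis deg -87.4 z 0.0094
long [0.50948285 0.13357637] [0.17197862 0.08764101] [0.51006671 0.13354917]
wide [0.56849225 0.37483921] [0.13315876 0.09414909] [0.56814238 0.37620356]
slim [0.51409354 0.24271936] [0.12342856 0.04415205] [0.51431391 0.24351996]
slim w5 9954 c [516.3 242.5] s [127.8  44.8] shortaxis deg -87.7 z 0.0087
```

```bash
python3 - <<'E'
from look import *
P=np.load('w5.npz')['P']
m=(P[...,2]>.009)&(P[...,2]<.03)&(P[...,0]>.40)&(P[...,0]<.46)&(P[...,1]>.07)&(P[...,1]<.2)
q=P[m]; print('lip y range',q[:,1].min(),q[:,1].max())
ys=np.arange(.09,.172,.01); xs=[np.min(q[abs(q[:,1]-y)<.004,0]) for y in ys]; f=np.polyfit(ys,xs,1); print(np.round(xs,4),'slope deg',np.degrees(np.arctan(f[0])))
P=np.load('top0.npz')['P']
for n,b in dict(long=(.40,.62,.075,.195),wide=(.47,.66,.31,.44),slim=(.43,.60,.21,.275)).items():
    m=(P[...,2]>.006)&(P[...,2]<.024)&(P[...,0]>b[0])&(P[...,0]<b[1])&(P[...,1]>b[2])&(P[...,1]<b[3])
    m=cv2.morphologyEx(m.astype(np.uint8),cv2.MORPH_OPEN,np.ones((3,3)))>0
    q=P[m][:,:2]; C=np.cov((q-q.mean(0)).T); w,v=np.linalg.eigh(C); a=np.degrees(np.arctan2(v[1,1],v[0,1])); print(n,'long axis deg',(a+90)%180-90)
E
```

```text
lip y range 0.08657389920975087 0.17419952804161257
[0.4223 0.422  0.4219 0.4217 0.4215 0.4213 0.4211 0.4208 0.4206] slope deg -1.1777049645873512
long long axis deg 0.008228091573045049
wide long axis deg -2.2660356051956683
slim long axis deg 1.97175400626233
```

```bash
python3 plan.py .5107 .133 .12 90.9 5
```

```text
cur [0.5193 0.1198 0.1857] yaw 87.6 tilt 0.52 d_mm [ -8.6  13.2 -65.7] rotz/row -0.66
[[0.25, -0.17, 1.32], [0.26, -0.17, 1.32], [0.26, -0.17, 1.32], [0.26, -0.16, 1.32], [0.26, -0.16, 1.32]]
tilt fix deg tool xy [-0.51 -0.11]
```

```bash
python3 -m handwheel '{"xyz":[[0.4,-0.3,1.2],[0.4,-0.3,1.2],[0.4,-0.3,1.2],[0.1,0,1.2],[0,0,1],[0,0,0],[0,0,0],[0,0,0]],"delta_rot":[[-0.2,0,-1],[-0.2,0,-1],[-0.1,0,-1],[0,0,-0.3],[0,0,0],[0,0,0],[0,0,0],[0,0,0]],"gripper":[0,0,0,0,0,0,0,0]}' 80
python3 plan.py .5107 .133 .0865 90.9 1
```

```text
t: 16.75
tool_pos: [0.5087, 0.1316, 0.1199]
orientation: [-2.2, -2.237, 0.004]
wrist_force: [0.1, -0.1, -4.8]
width: 0.699
cur [0.5087 0.1316 0.1199] yaw 90.97 tilt 0.27 d_mm [  2.    1.4 -33.4] rotz/row 0.07
[[0.14, 0.22, 3.34]]
tilt fix deg tool xy [-0.27 -0.04]
```

```bash
python3 -m handwheel '{"xyz":[[0.15,0.2,0.8],[0,0,0.8],[0,0,0.6],[0,0,0.4],[0,0,0.3],[0,0,0.2],[0,0,0],[0,0,0]],"delta_rot":[[-0.25,0,0],[0,0,0],[0,0,0],[0,0,0],[0,0,0],[0,0,0],[0,0,0],[0,0,0]],"gripper":[0,0,0,0,0,0,0,0]}' 80
python3 plan.py .5107 .133 .084 90.9 1
```

```text
t: 17.55
tool_pos: [0.5123, 0.1333, 0.0877]
orientation: [2.202, 2.239, 0.005]
wrist_force: [0.1, -0.4, -4.2]
width: 0.697
cur [0.5123 0.1333 0.0877] yaw 90.96 tilt 0.21 d_mm [-1.6 -0.3 -3.7] rotz/row 0.06
[[-0.03, -0.16, 0.37]]
tilt fix deg tool xy [ 0.19 -0.07]
```

```bash
python3 -m handwheel '{"xyz":[[0,-0.1,0.15],[0,0,0.15],[0,0,0.1],[0,0,0.1],[0,0,0],[0,0,0],[0,0,0],[0,0,0]],"delta_rot":[[0.1,0,0],[0,0,0],[0,0,0],[0,0,0],[0,0,0],[0,0,0],[0,0,0],[0,0,0]],"gripper":[0,0,0,0,0,0,0,0]}' 80
python3 plan.py .5107 .133 .084 90.9 1
```

```text
t: 18.35
tool_pos: [0.5122, 0.1335, 0.0841]
orientation: [2.202, 2.239, 0.006]
wrist_force: [-0.5, 0.2, -2.8]
width: 0.7
cur [0.5122 0.1335 0.0841] yaw 90.96 tilt 0.24 d_mm [-1.5 -0.5 -0.1] rotz/row 0.06
[[-0.05, -0.15, 0.01]]
tilt fix deg tool xy [ 0.22 -0.08]
```

```bash
python3 -m handwheel '{"xyz":[[0,0,0.1],[0,0,0.05],[0,0,0],[0,0,0],[0,0,0],[0,0,0],[0,0,0],[0,0,0]],"delta_rot":[[0,0,0],[0,0,0],[0,0,0],[0,0,0],[0,0,0],[0,0,0],[0,0,0],[0,0,0]],"gripper":[0,0,0,0,78,84,84,84]}' 80
python3 -m handwheel '{"xyz":[[0,0,-1],[0,0,-2],[0,0,-3],[0,0,-3],[0,0,-2],[0,0,0],[0,0,0],[0,0,0]],"delta_rot":[[0,0,0],[0,0,0],[0,0,0],[0,0,0],[0,0,0],[0,0,0],[0,0,0],[0,0,0]],"gripper":[84,84,84,84,84,84,84,84]}' 80
python3 - <<'E'
from look import *
im,P,K,W=cam('wrist');save(im,'w6.png')
rect(P,.021,.04,.41,.61,.08,.19,'dark')
E
python3 plan.py .6077 -.2144 .17 87.5 9
```

```text
t: 19.15
tool_pos: [0.5143, 0.1338, 0.0854]
orientation: [2.2, 2.237, 0.011]
wrist_force: [0.5, -0.8, -0.6]
width: 0.841
t: 19.95
tool_pos: [0.5136, 0.1336, 0.2025]
orientation: [2.199, 2.236, 0.015]
wrist_force: [-0.3, 0.5, 0.3]
width: 0.84
dark 16229 c [510.9 134. ] s [149.8  62.2] shortaxis deg -88.9 z 0.0283
cur [0.5133 0.1336 0.202 ] yaw 90.96 tilt 0.57 d_mm [  94.4 -348.   -32. ] rotz/row 0.38
[[-3.88, 0.98, 0.36], [-3.88, 1.01, 0.36], [-3.87, 1.03, 0.36], [-3.86, 1.06, 0.36], [-3.86, 1.08, 0.36], [-3.85, 1.11, 0.36], [-3.84, 1.14, 0.36], [-3.83, 1.16, 0.36], [-3.83, 1.19, 0.36]]
tilt fix deg tool xy [ 0.55 -0.13]
```

View pics/w6.png

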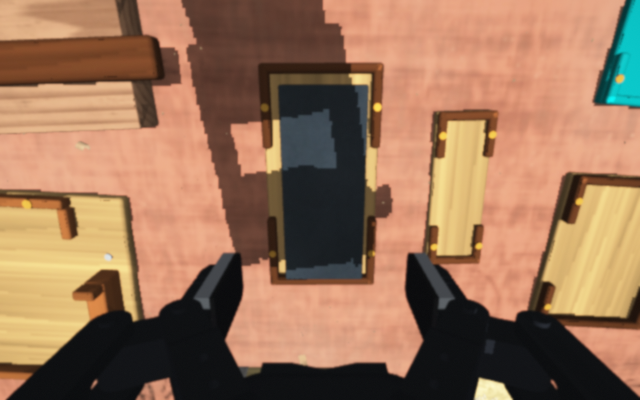

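Dark sits home in its pocket (322,180), top at 28.3 mm. On to blue.

```bash
python3 -m handwheel '{"xyz":[[-3.9,1,0.2],[-4.4,1.1,0.3],[-4.4,1.2,0.3],[-4.4,1.2,0.3],[-4.4,1.2,0.3],[-4.4,1.2,0.3],[-4.4,1.3,0.3],[-3,0.9,0]],"delta_rot":[[0.2,0,0.4],[0.2,0,0.4],[0,0,0.4],[0,0,0.4],[0,0,0.4],[0,0,0.4],[0,0,0.4],[0,0,0.4]],"gripper":[92,92,92,92,92,92,92,92]}' 80
python3 plan.py .6077 -.2144 .15 87.5 3
```

```text
t: 20.8
tool_pos: [0.5995, -0.2067, 0.1658]
orientation: [-2.244, -2.173, 0.01]
wrist_force: [-1.1, 0.0, 0.7]
width: 0.92
cur [ 0.5995 -0.2067  0.1658] yaw 88.15 tilt 1.09 d_mm [  8.2  -7.7 -15.8] rotz/row 0.22
[[-0.25, 0.29, 0.52], [-0.25, 0.29, 0.52], [-0.25, 0.29, 0.52]]
tilt fix deg tool xy [-0.99 -0.45]
```

```bash
python3 -m handwheel '{"xyz":[[0,0.4,0.7],[0,0.4,0.7],[0,0,0.7],[0,0,0],[0,0,0],[0,0,0],[0,0,0],[0,0,0]],"delta_rot":[[-0.4,-0.2,0.3],[-0.2,-0.1,0.3],[0,0,0],[0,0,0],[0,0,0],[0,0,0],[0,0,0],[0,0,0]],"gripper":[92,92,92,92,92,92,92,92]}' 80
python3 - <<'E'
from look import *
im,P,K,W=cam('wrist')
rect(P,.027,.036,.5,.7,-.265,-.165,'blue')
E
python3 plan.py .6077 -.2144 .087 87.5 1
```

```text
t: 21.6
tool_pos: [0.6051, -0.2051, 0.1371]
orientation: [-2.258, -2.162, 0.01]
wrist_force: [0.4, 0.8, -0.6]
width: 0.926
blue 22477 c [ 607.6 -214.5] s [ 68.3 110.8] shortaxis deg 87.4 z 0.0323
cur [ 0.6052 -0.2052  0.1373] yaw 87.52 tilt 0.96 d_mm [  2.5  -9.2 -50.3] rotz/row 0.02
[[-0.94, 0.37, 5.01]]
tilt fix deg tool xy [-0.89 -0.35]
```

```bash
python3 -m handwheel '{"xyz":[[-0.45,0.15,0.5],[-0.45,0.15,0.7],[0,0,0.5],[0,0,0.5],[0,0,0],[0,0,0],[0,0,0],[0,0,0]],"delta_rot":[[-0.4,-0.15,0],[-0.4,-0.15,0],[0,0,0],[0,0,0],[0,0,0],[0,0,0],[0,0,0],[0,0,0]],"gripper":[92,92,92,92,92,92,92,92]}' 80
python3 plan.py .6077 -.2145 .087 87.5 1
```

```text
t: 22.45
tool_pos: [0.6078, -0.2155, 0.1132]
orientation: [-2.269, -2.172, -0.0]
wrist_force: [-0.8, -0.1, 0.4]
width: 0.92
cur [ 0.6078 -0.2155  0.1132] yaw 87.48 tilt 0.03 d_mm [ -0.1   1.  -26.2] rotz/row -0.02
[[0.09, -0.02, 2.62]]
tilt fix deg tool xy [-0.02 -0.02]
```

```bash
python3 -m handwheel '{"xyz":[[0.1,0,0.8],[0,0,0.8],[0,0,0.6],[0,0,0.4],[0,0,0],[0,0,0],[0,0,0],[0,0,0]],"delta_rot":[[0,0,0],[0,0,0],[0,0,0],[0,0,0],[0,0,0],[0,0,0],[0,0,0],[0,0,0]],"gripper":[92,92,92,92,92,92,92,92]}' 80
python3 plan.py .6077 -.2145 .086 87.5 1
```

```text
t: 23.25
tool_pos: [0.6079, -0.2142, 0.0848]
orientation: [-2.269, -2.172, -0.0]
wrist_force: [-0.1, -0.6, -0.4]
width: 0.918
cur [ 0.6079 -0.2142  0.0848] yaw 87.5 tilt 0.04 d_mm [-0.2 -0.3  1.2] rotz/row 0.0
[[-0.04, -0.02, -0.12]]
tilt fix deg tool xy [-0.02 -0.03]
```

```bash
python3 -m handwheel '{"xyz":[[0,0,-0.15],[0,0,0],[0,0,0],[0,0,0],[0,0,0],[0,0,0],[0,0,0],[0,0,0]],"delta_rot":[[0,0,0],[0,0,0],[0,0,0],[0,0,0],[0,0,0],[0,0,0],[0,0,0],[0,0,0]],"gripper":[92,92,0,0,0,0,0,0]}' 80
python3 -m handwheel '{"xyz":[[0,0,0],[0,0,-0.3],[0,0,-0.5],[0,0,-1],[0,0,-1.5],[0,0,-2],[0,0,-2],[0,0,0]],"delta_rot":[[0,0,0],[0,0,0],[0,0,0],[0,0,0],[0,0,0],[0,0,0],[0,0,0],[0,0,0]],"gripper":[0,0,0,0,0,0,0,0]}' 80
python3 plan.py .5685 .375 .17 87.7 14
```

```text
t: 24.05
tool_pos: [0.6086, -0.2147, 0.0882]
orientation: [2.268, 2.171, 0.001]
wrist_force: [0.1, -0.2, 1.1]
width: 0.769
t: 24.85
tool_pos: [0.6062, -0.2135, 0.163]
orientation: [-2.266, -2.169, 0.003]
wrist_force: [0.8, 0.1, -2.6]
width: 0.769
cur [ 0.6062 -0.2135  0.163 ] yaw 87.51 tilt 0.31 d_mm [-37.7 588.5   7. ] rotz/row -0.01
[[4.19, -0.45, -0.04], [4.19, -0.45, -0.04], [4.19, -0.45, -0.04], [4.19, -0.45, -0.04], [4.19, -0.45, -0.04], [4.19, -0.45, -0.04], [4.19, -0.45, -0.04], [4.19, -0.44, -0.04], [4.19, -0.44, -0.04], [4.19, -0.44, -0.04], [4.19, -0.44, -0.04], [4.19, -0.44, -0.04], [4.19, -0.44, -0.04], [4.19, -0.44, -0.04]]
tilt fix deg tool xy [-0.29 -0.11]
```

```bash
python3 - <<'E'
from look import *
P=np.load('top0.npz')['P']
m=(P[...,1]>.03)&(P[...,1]<.47)&(P[...,0]>.5)&(P[...,0]<.8)
q=P[m]; q=q[q[:,2]>.025]; print(len(q), q.min(0), q.max(0)) if len(q) else print('clear')
E
python3 -m handwheel '{"xyz":[[2,-0.2,-0.2],[3,-0.4,-0.2],[4.2,-0.5,0],[4.2,-0.5,0],[4.2,-0.5,0],[4.2,-0.5,0],[4.2,-0.5,0],[4.2,-0.5,0]],"delta_rot":[[-0.2,0,0],[-0.1,0,0],[0,0,0],[0,0,0],[0,0,0],[0,0,0],[0,0,0],[0,0,0]],"gripper":[0,0,0,0,0,0,0,0]}' 80
python3 plan.py .5685 .375 .165 87.7 7
```

```text
401 [0.59456028 0.15873936 0.02548024] [0.73558081 0.30558687 0.04689621]
t: 25.65
tool_pos: [0.5796, 0.1, 0.1654]
orientation: [-2.277, -2.161, -0.001]
wrist_force: [1.2, -0.0, -3.9]
width: 0.77
cur [0.5796 0.1    0.1654] yaw 87.0 tilt 0.17 d_mm [-11.1 275.   -0.4] rotz/row -0.1
[[3.91, -0.36, 0.02], [3.92, -0.36, 0.02], [3.92, -0.35, 0.02], [3.92, -0.34, 0.02], [3.92, -0.34, 0.02], [3.92, -0.33, 0.02], [3.92, -0.32, 0.02]]
tilt fix deg tool xy [-0.09 -0.15]
```

```bash
python3 -m handwheel '{"xyz":[[4,-0.2,0],[4,-0.2,0],[4,-0.2,0],[4,-0.2,0],[4,-0.2,0],[3.5,-0.2,0],[2,0,0],[1,0,0]],"delta_rot":[[0,0,-0.1],[0,0,-0.1],[0,0,-0.1],[0,0,-0.1],[0,0,-0.1],[0,0,-0.1],[0,0,0],[0,0,0]],"gripper":[0,0,0,0,0,0,0,0]}' 80
python3 - <<'E'
from look import *
im,P,K,W=cam('wrist');save(im,'w7.png')
m=(P[...,2]>.009)&(P[...,2]<.03)&(P[...,0]>.46)&(P[...,0]<.66)&(P[...,1]>.3)&(P[...,1]<.45)
q=P[m]; print('lip ranges',q.min(0),q.max(0))
E
python3 plan.py .5695 .375 .12 87.7 1
```

```text
t: 26.45
tool_pos: [0.5671, 0.3851, 0.1596]
orientation: [-2.25, -2.178, 0.012]
wrist_force: [0.1, -1.0, -4.3]
width: 0.77
lip ranges [0.49948746 0.32971745 0.00900015] [0.53622341 0.42482814 0.0202954 ]
cur [0.567  0.3859 0.1595] yaw 88.16 tilt 0.75 d_mm [  2.5 -10.9 -39.5] rotz/row 0.46
[[-1.09, 0.34, 3.94]]
tilt fix deg tool xy [-0.73 -0.17]
```

View pics/w7.png

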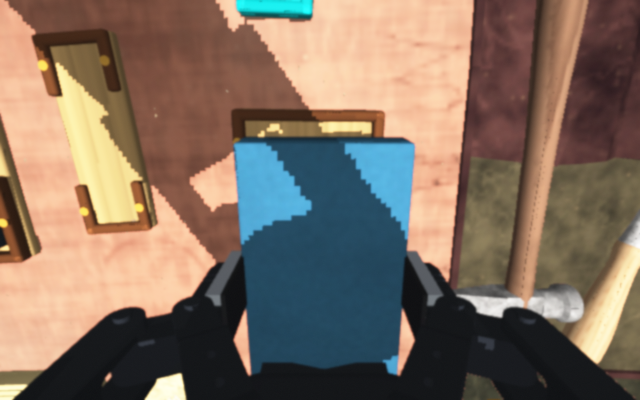

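Blue is held over the wide holder; its near lip shows at (308,118). The fit gives a centre of (0.569, 0.375), and the hammer is clear by about 30 mm.

```bash
python3 -m handwheel '{"xyz":[[-0.5,0.15,1],[-0.5,0.1,1],[0,0,1],[0,0,0.8],[0,0,0],[0,0,0],[0,0,0],[0,0,0]],"delta_rot":[[-0.3,0,0.2],[-0.3,0,0.2],[0,0,0],[0,0,0],[0,0,0],[0,0,0],[0,0,0],[0,0,0]],"gripper":[0,0,0,0,0,0,0,0]}' 80
python3 plan.py .5697 .3748 .0865 87.7 1
```

```text
t: 27.3
tool_pos: [0.5682, 0.3693, 0.1153]
orientation: [-2.268, -2.169, 0.008]
wrist_force: [0.2, 0.5, -4.6]
width: 0.767
cur [0.5682 0.3693 0.1153] yaw 87.45 tilt 0.36 d_mm [  1.5   5.5 -28.8] rotz/row -0.25
[[0.56, 0.14, 2.88]]
tilt fix deg tool xy [-0.35  0.1 ]
```

```bash
python3 -m handwheel '{"xyz":[[0.3,0.15,0.3],[0.25,0,0.6],[0,0,0.6],[0,0,0.4],[0,0,0.2],[0,0,0],[0,0,0],[0,0,0]],"delta_rot":[[-0.3,0.1,-0.2],[0,0,0],[0,0,0],[0,0,0],[0,0,0],[0,0,0],[0,0,0],[0,0,0]],"gripper":[0,0,0,0,0,0,0,0]}' 80
python3 plan.py .5697 .3748 .084 87.7 1
```

```text
t: 28.1
tool_pos: [0.5705, 0.3761, 0.0933]
orientation: [-2.265, -2.176, -0.002]
wrist_force: [-0.8, -0.1, -3.6]
width: 0.771
cur [0.5705 0.3761 0.0933] yaw 87.71 tilt 0.09 d_mm [-0.8 -1.3 -9.3] rotz/row 0.01
[[-0.13, -0.07, 0.93]]
tilt fix deg tool xy [ 0.06 -0.07]
```

```bash
python3 -m handwheel '{"xyz":[[-0.1,0,0.3],[0,0,0.2],[0,0,0.15],[0,0,0.15],[0,0,0.1],[0,0,0],[0,0,0],[0,0,0]],"delta_rot":[[0,0,0],[0,0,0],[0,0,0],[0,0,0],[0,0,0],[0,0,0],[0,0,0],[0,0,0]],"gripper":[0,0,0,0,0,0,0,0]}' 80
python3 plan.py .5697 .3748 .084 87.7 1
```

```text
t: 28.9
tool_pos: [0.5709, 0.3751, 0.0844]
orientation: [2.265, 2.176, 0.004]
wrist_force: [-0.4, -0.5, -4.0]
width: 0.771
cur [0.5709 0.3751 0.0844] yaw 87.7 tilt 0.16 d_mm [-1.2 -0.3 -0.4] rotz/row -0.0
[[-0.03, -0.12, 0.04]]
tilt fix deg tool xy [ 0.12 -0.1 ]
```

```bash
python3 -m handwheel '{"xyz":[[0,0,0.1],[0,0,0.1],[0,0,0],[0,0,0],[0,0,0],[0,0,0],[0,0,0],[0,0,0]],"delta_rot":[[0,0,0],[0,0,0],[0,0,0],[0,0,0],[0,0,0],[0,0,0],[0,0,0],[0,0,0]],"gripper":[0,0,0,0,0,0,0,0]}' 80
python3 plan.py .5697 .3748 .084 87.7 1
```

```text
t: 29.7
tool_pos: [0.5712, 0.3753, 0.0843]
orientation: [2.265, 2.176, 0.005]
wrist_force: [-0.9, -0.8, -1.6]
width: 0.769
cur [0.5712 0.3753 0.0843] yaw 87.71 tilt 0.18 d_mm [-1.5 -0.5 -0.3] rotz/row 0.01
[[-0.06, -0.15, 0.03]]
tilt fix deg tool xy [ 0.15 -0.1 ]
```

Mostly supported; release slowly and rise.

```bash
python3 -m handwheel '{"xyz":[[0,0,0.1],[0,0,0.05],[0,0,0],[0,0,0],[0,0,0],[0,0,0],[0,0,0],[0,0,0]],"delta_rot":[[0,0,0],[0,0,0],[0,0,0],[0,0,0],[0,0,0],[0,0,0],[0,0,0],[0,0,0]],"gripper":[0,0,0,0,84,90,92,92]}' 80
python3 -m handwheel '{"xyz":[[0,0,-1],[0,0,-2],[0,0,-3],[0,0,-3],[0,0,-1],[0,0,0],[0,0,0],[0,0,0]],"delta_rot":[[0,0,0],[0,0,0],[0,0,0],[0,0,0],[0,0,0],[0,0,0],[0,0,0],[0,0,0]],"gripper":[92,92,92,92,92,92,92,92]}' 80
python3 - <<'E'
from look import *
im,P,K,W=cam('wrist');save(im,'w8.png')
rect(P,.021,.04,.48,.66,.32,.43,'blue')
rect(P,.0065,.024,.44,.6,.2,.29,'slim')
E
python3 plan.py .602 -.309 .17 87 15
```

```text
t: 30.5
tool_pos: [0.5732, 0.3764, 0.0854]
orientation: [2.264, 2.175, 0.014]
wrist_force: [0.7, -0.4, -0.1]
width: 0.921
t: 31.3
tool_pos: [0.5723, 0.3758, 0.1897]
orientation: [2.264, 2.175, 0.014]
wrist_force: [0.7, -0.0, -0.3]
width: 0.918
blue 14168 c [570.9 376. ] s [ 68.2 110.2] shortaxis deg 87.7 z 0.0283
slim 11467 c [515.4 243.2] s [125.9  45.3] shortaxis deg -87.6 z 0.0085
cur [0.5721 0.3757 0.1892] yaw 87.7 tilt 0.48 d_mm [  29.9 -684.7  -19.2] rotz/row 0.05
[[-4.55, 0.38, 0.11], [-4.55, 0.39, 0.11], [-4.55, 0.39, 0.11], [-4.55, 0.39, 0.11], [-4.55, 0.4, 0.11], [-4.55, 0.4, 0.11], [-4.55, 0.4, 0.11], [-4.55, 0.41, 0.11], [-4.55, 0.41, 0.11], [-4.55, 0.42, 0.11], [-4.55, 0.42, 0.11], [-4.55, 0.42, 0.11], [-4.55, 0.43, 0.11], [-4.55, 0.43, 0.11], [-4.55, 0.43, 0.11]]
tilt fix deg tool xy [ 0.4  -0.27]
```

Blue's top is at 28.3 mm, centred within 2 mm. Now the slip stone.

```bash
python3 -m handwheel '{"xyz":[[-3,0.2,0],[-4.6,0.4,0],[-4.6,0.4,0.1],[-4.6,0.4,0.1],[-4.6,0.4,0.1],[-4.6,0.4,0.1],[-4.6,0.4,0.1],[-4.6,0.4,0.1]],"delta_rot":[[0.4,-0.2,0],[0,0,0],[0,0,0],[0,0,0],[0,0,0],[0,0,0],[0,0,0],[0,0,0]],"gripper":[80,60,45,45,45,45,45,45]}' 80
python3 -m handwheel '{"xyz":[[-4.6,0.4,0.1],[-4.6,0.4,0.1],[-4.6,0.4,0.1],[-4.6,0.4,0.1],[-4.6,0.4,0.1],[-4,0.4,0.1],[-2,0.2,0],[0,0,0]],"delta_rot":[[0,0,0],[0,0,0],[0,0,0],[0,0,0],[0,0,0],[0,0,0],[0,0,0],[0,0,0]],"gripper":[45,45,45,45,45,45,45,45]}' 60
python3 - <<'E'
from look import *
im,P,K,W=cam('wrist');save(im,'w9.png')
rect(P,.0165,.026,.53,.68,-.345,-.275,'slip')
E
python3 plan.py .602 -.309 .13 87 1
```

```text
t: 32.15
tool_pos: [0.5835, 0.0156, 0.1698]
orientation: [-2.245, -2.181, 0.022]
wrist_force: [1.4, 0.4, 0.6]
width: 0.455
t: 32.95
tool_pos: [0.5936, -0.2908, 0.1503]
orientation: [-2.241, -2.161, 0.033]
wrist_force: [-0.3, 0.8, -0.1]
width: 0.453
slip 4111 c [ 600.3 -309.7] s [18.1 99.8] shortaxis deg 86.8 z 0.0214
cur [ 0.5934 -0.2895  0.1499] yaw 87.98 tilt 2.07 d_mm [  8.6 -19.5 -19.9] rotz/row 0.98
[[-1.93, 1.0, 1.95]]
tilt fix deg tool xy [-2.05 -0.29]
```

View pics/w9.png

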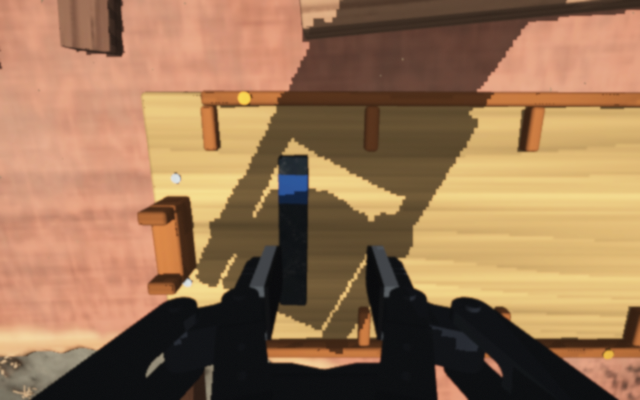

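The slip stone is at (293,230), left of the jaw centre by about 20 mm. Correcting position and tilt.

```bash
python3 -m handwheel '{"xyz":[[-1,0.4,0.6],[-1,0.4,0.6],[0,0,0.6],[0,0,0],[0,0,0],[0,0,0],[0,0,0],[0,0,0]],"delta_rot":[[-1,-0.15,0.5],[-1,-0.15,0.5],[0,0,0],[0,0,0],[0,0,0],[0,0,0],[0,0,0],[0,0,0]],"gripper":[45,45,45,45,45,45,45,45]}' 60
python3 plan.py .601 -.3095 .088 86.9 1
```

```text
t: 33.8
tool_pos: [0.6013, -0.3042, 0.1284]
orientation: [-2.272, -2.167, -0.002]
wrist_force: [0.3, -0.7, 0.2]
width: 0.457
cur [ 0.6013 -0.3042  0.1284] yaw 87.3 tilt 0.14 d_mm [ -0.3  -5.3 -40.4] rotz/row 0.4
[[-0.54, 0.0, 4.04]]
tilt fix deg tool xy [-0.05 -0.13]
```

```bash
python3 -m handwheel '{"xyz":[[-0.3,0,0.6],[-0.25,0,0.8],[0,0,0.8],[0,0,0.6],[0,0,0.3],[0,0,0],[0,0,0],[0,0,0]],"delta_rot":[[0,-0.1,0.4],[0,0,0],[0,0,0],[0,0,0],[0,0,0],[0,0,0],[0,0,0],[0,0,0]],"gripper":[40,40,40,40,40,40,40,40]}' 60
python3 plan.py .601 -.3095 .087 86.9 1
```

```text
t: 34.6
tool_pos: [0.6006, -0.3102, 0.094]
orientation: [-2.28, -2.158, 0.001]
wrist_force: [-0.5, 0.1, -0.1]
width: 0.396
cur [ 0.6006 -0.3102  0.094 ] yaw 86.85 tilt 0.11 d_mm [ 0.4  0.7 -7. ] rotz/row -0.05
[[0.07, 0.04, 0.7]]
tilt fix deg tool xy [-0.1  -0.05]
```

```bash
python3 -m handwheel '{"xyz":[[0.05,0,0.25],[0,0,0.25],[0,0,0.1],[0,0,0],[0,0,0],[0,0,0],[0,0,0],[0,0,0]],"delta_rot":[[0,0,0],[0,0,0],[0,0,0],[0,0,0],[0,0,0],[0,0,0],[0,0,0],[0,0,0]],"gripper":[40,40,40,40,0,0,0,0]}' 40
python3 plan.py .601 -.3095 .087 86.9 1
```

```text
t: 35.4
tool_pos: [0.6013, -0.3099, 0.0889]
orientation: [2.281, 2.159, 0.0]
wrist_force: [0.9, -0.4, -0.2]
width: 0.192
cur [ 0.6013 -0.3099  0.0889] yaw 86.86 tilt 0.03 d_mm [-0.3  0.4 -1.9] rotz/row -0.04
[[0.03, -0.03, 0.19]]
tilt fix deg tool xy [0.02 0.01]
```

```bash
python3 -m handwheel '{"xyz":[[0,0,0],[0,0,-0.3],[0,0,-0.5],[0,0,-1],[0,0,-1.5],[0,0,-2],[0,0,-1.5],[0,0,0]],"delta_rot":[[0,0,0],[0,0,0],[0,0,0],[0,0,0],[0,0,0],[0,0,0],[0,0,0],[0,0,0]],"gripper":[0,0,0,0,0,0,0,0]}' 40
python3 - <<'E'
from look import *
im,P,K,W=cam('wrist');save(im,'w10.png')
E
python3 plan.py .5162 .243 .165 92.4 14
```

```text
t: 36.2
tool_pos: [0.6017, -0.3102, 0.1638]
orientation: [2.279, 2.158, 0.001]
wrist_force: [0.4, -0.2, 0.1]
width: 0.19
cur [ 0.6014 -0.3099  0.1627] yaw 86.87 tilt 0.07 d_mm [-85.2 552.9   2.3] rotz/row -0.4
[[3.91, -0.82, -0.02], [3.92, -0.8, -0.02], [3.92, -0.77, -0.02], [3.93, -0.74, -0.02], [3.93, -0.72, -0.02], [3.94, -0.69, -0.02], [3.94, -0.66, -0.02], [3.95, -0.63, -0.02], [3.95, -0.61, -0.02], [3.95, -0.58, -0.02], [3.96, -0.55, -0.02], [3.96, -0.52, -0.02], [3.97, -0.5, -0.02], [3.97, -0.47, -0.02]]
tilt fix deg tool xy [0.06 0.04]
```

View pics/w10.png

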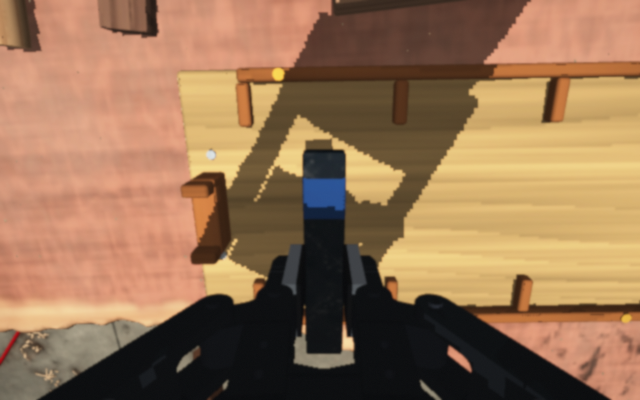

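The slip stone hangs straight and level in the jaws at (323,250). Carrying it to the pale slim holder, gently so that it does not tip.

```bash
python3 -m handwheel '{"xyz":[[1.5,-0.4,0],[3,-0.7,0],[3.8,-0.8,0],[3.8,-0.8,0],[3.8,-0.8,0],[3.8,-0.8,0],[3.8,-0.8,0],[3.8,-0.7,0]],"delta_rot":[[0,0,-0.3],[0,0,-0.4],[0,0,-0.4],[0,0,-0.4],[0,0,-0.4],[0,0,-0.4],[0,0,-0.4],[0,0,-0.4]],"gripper":[0,0,0,0,0,0,0,0]}' 40
python3 plan.py .5162 .243 .165 92.4 8
```

```text
t: 37.05
tool_pos: [0.5429, -0.0231, 0.1549]
orientation: [-2.218, -2.209, 0.007]
wrist_force: [-0.2, 0.3, -0.4]
width: 0.192
cur [ 0.5429 -0.0231  0.1549] yaw 89.78 tilt 0.7 d_mm [-26.7 266.1  10.1] rotz/row -0.33
[[3.33, -0.35, -0.11], [3.33, -0.33, -0.11], [3.33, -0.31, -0.11], [3.33, -0.29, -0.11], [3.33, -0.27, -0.11], [3.33, -0.25, -0.11], [3.34, -0.23, -0.11], [3.34, -0.21, -0.11]]
tilt fix deg tool xy [-0.64 -0.27]
```

```bash
python3 -m handwheel '{"xyz":[[3.6,-0.2,-0.1],[3.8,-0.2,-0.1],[3.8,-0.2,-0.1],[3.8,-0.2,-0.1],[3.6,-0.2,-0.1],[3,-0.2,-0.1],[2,0,-0.1],[1,0,0]],"delta_rot":[[-0.3,-0.1,-0.3],[0,0,-0.3],[0,0,-0.3],[0,0,-0.3],[0,0,-0.3],[0,0,-0.3],[0,0,-0.2],[0,0,0]],"gripper":[0,0,0,0,0,0,0,0]}' 40
python3 - <<'E'
from look import *
im,P,K,W=cam('wrist');save(im,'w11.png')
m=(P[...,2]>.0065)&(P[...,2]<.02)&(P[...,0]>.43)&(P[...,0]<.59)&(P[...,1]>.2)&(P[...,1]<.285)
q=P[m];print(q.min(0),q.max(0))
rect(P,.0065,.02,.43,.59,.2,.285,'slim')
rect(P,.08,.11,.4,.53,.2,.3,'slip held')
E
python3 plan.py .5162 .243 .12 92.4 1
```

```text
t: 37.85
tool_pos: [0.5116, 0.2401, 0.1531]
orientation: [-2.161, -2.253, 0.024]
wrist_force: [-0.8, -0.1, -0.5]
width: 0.194
[0.45178096 0.2187112  0.00650944] [0.57739319 0.26536221 0.01715155]
slim 4038 c [492.8 241.9] s [80.7 44.1] shortaxis deg -87.8 z 0.0091
slip held 8178 c [495.1 242.8] s [42.  71.8] shortaxis deg 75.9 z 0.0866
cur [0.5114 0.2406 0.1529] yaw 92.39 tilt 1.46 d_mm [  4.8   2.4 -32.9] rotz/row -0.01
[[0.2, 0.57, 3.28]]
tilt fix deg tool xy [-1.44 -0.25]
```

View pics/w11.png

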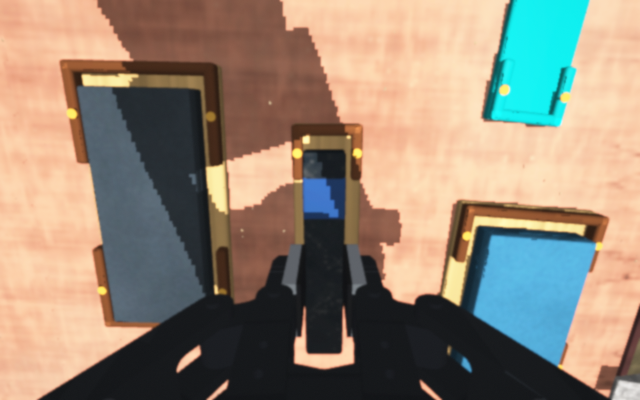

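Slip stone over the pale slim holder (327,190); the turquoise one (535,60) is well away.

```bash
python3 -m handwheel '{"xyz":[[0.1,0.2,0.8],[0.1,0.2,0.8],[0,0,0.8],[0,0,0.5],[0,0,0],[0,0,0],[0,0,0],[0,0,0]],"delta_rot":[[-0.7,-0.1,0],[-0.7,-0.1,0],[0,0,0],[0,0,0],[0,0,0],[0,0,0],[0,0,0],[0,0,0]],"gripper":[0,0,0,0,0,0,0,0]}' 40
python3 plan.py .5155 .2427 .085 92.4 1
```

```text
t: 38.7
tool_pos: [0.5141, 0.2389, 0.1185]
orientation: [-2.179, -2.262, 0.006]
wrist_force: [0.3, 0.1, 0.4]
width: 0.193
cur [0.5141 0.2389 0.1185] yaw 92.15 tilt 0.22 d_mm [  1.4   3.8 -33.5] rotz/row -0.25
[[0.38, 0.17, 3.35]]
tilt fix deg tool xy [-0.19  0.12]
```

```bash
python3 -m handwheel '{"xyz":[[0.2,0.1,0.5],[0.2,0.05,0.7],[0,0,0.6],[0,0,0.4],[0,0,0.2],[0,0,0],[0,0,0],[0,0,0]],"delta_rot":[[-0.2,0.1,-0.2],[0,0,0],[0,0,0],[0,0,0],[0,0,0],[0,0,0],[0,0,0],[0,0,0]],"gripper":[0,0,0,0,0,0,0,0]}' 40
python3 plan.py .5155 .2427 .085 92.4 1
```

```text
t: 39.5
tool_pos: [0.5158, 0.2436, 0.0927]
orientation: [2.174, 2.267, 0.001]
wrist_force: [0.7, -0.9, -1.7]
width: 0.194
cur [0.5158 0.2436 0.0927] yaw 92.39 tilt 0.06 d_mm [-0.3 -0.9 -7.7] rotz/row -0.01
[[-0.09, -0.03, 0.77]]
tilt fix deg tool xy [ 0.06 -0.  ]
```

```bash
python3 -m handwheel '{"xyz":[[-0.1,0,0.25],[0,0,0.25],[0,0,0.15],[0,0,0.1],[0,0,0],[0,0,0],[0,0,0],[0,0,0]],"delta_rot":[[0,0,0],[0,0,0],[0,0,0],[0,0,0],[0,0,0],[0,0,0],[0,0,0],[0,0,0]],"gripper":[0,0,0,0,0,0,0,0]}' 40
python3 plan.py .5155 .2427 .085 92.4 1
python3 - <<'E'
from look import *
im,P,K,W=cam('wrist')
m=(P[...,0]>.45)&(P[...,0]<.5)&(abs(P[...,1]-.242)<.006)
print('z vs x');[print(round(x,3),np.nanmedian(P[m&(abs(P[...,0]-x)<.003)][:,2]).round(4)) for x in np.arange(.453,.5,.006)]
E
```

```text
t: 40.3
tool_pos: [0.5163, 0.2425, 0.0852]
orientation: [2.174, 2.266, 0.003]
wrist_force: [-0.3, -0.8, -0.9]
width: 0.191
cur [0.5163 0.2425 0.0852] yaw 92.38 tilt 0.14 d_mm [-0.8  0.2 -0.2] rotz/row -0.02
[[0.02, -0.08, 0.02]]
tilt fix deg tool xy [ 0.14 -0.03]
z vs x
0.453 0.0132
0.459 0.0133
0.465 0.0092
0.471 0.0177
0.477 0.0178
0.483 0.0179
0.489 0.018
0.495 0.0179
```

The stone's top reads 17.8 mm against 17 mm when home, so it is almost down. Ease it down and open.

```bash
python3 -m handwheel '{"xyz":[[0,0,0.1],[0,0,0.05],[0,0,0],[0,0,0],[0,0,0],[0,0,0],[0,0,0],[0,0,0]],"delta_rot":[[0,0,0],[0,0,0],[0,0,0],[0,0,0],[0,0,0],[0,0,0],[0,0,0],[0,0,0]],"gripper":[0,0,0,0,24,32,38,38]}' 40
python3 -m handwheel '{"xyz":[[0,0,-1],[0,0,-2],[0,0,-4],[0,0,-4],[0,0,-3],[0,0,-1],[0,0,0],[0,0,0]],"delta_rot":[[0,0,0],[0,0,0],[0,0,0],[0,0,0],[0,0,0],[0,0,0],[0,0,0],[0,0,0]],"gripper":[40,40,40,40,40,40,40,40]}' 40
python3 - <<'E'
from look import *
im,P,K,W=cam('wrist');save(im,'w12.png')
rect(P,.0155,.022,.44,.58,.2295,.2565,'slip')
rect(P,.021,.04,.48,.66,.32,.43,'blue')
rect(P,.021,.04,.41,.61,.08,.19,'dark')
im,P,K,W=cam('scene');save(im,'s12.png')
rect(P,.039,.05,.36,.5,-.4,.1,'bar')
rect(P,.072,.09,.36,.5,-.4,.1,'handle')
rect(P,.009,.02,.34,.5,-.48,-.35,'offcut')
s=bot.state();print(s['tool_pos'],s['wrist_force'],s['width'])
E
```

```text
t: 41.15
tool_pos: [0.5166, 0.2427, 0.0842]
orientation: [2.174, 2.266, 0.004]
wrist_force: [-0.0, -0.1, 0.2]
width: 0.385
t: 41.95
tool_pos: [0.5152, 0.2422, 0.2411]
orientation: [2.174, 2.266, 0.002]
wrist_force: [0.3, -0.1, -1.0]
width: 0.396
slip 2178 c [516.1 243.1] s [98.8 17.9] shortaxis deg -88.1 z 0.0174
blue 8499 c [570.4 375.8] s [ 69.  110.1] shortaxis deg 87.7 z 0.0285
dark 12947 c [511.3 134.1] s [150.5  62.8] shortaxis deg -88.8 z 0.0282
bar 505 c [ 428.7 -149. ] s [ 31.3 358.8] shortaxis deg 3.1 z 0.044
handle 98 c [ 428.7 -149.6] s [26.3 56.4] shortaxis deg 4.2 z 0.0783
offcut 44 c [ 373.6 -430.9] s [89.2 26. ] shortaxis deg -28.1 z 0.0146
[0.51479763 0.24205823 0.24000262] [-0.33631142  0.36964595 -0.33012666] 0.40388986699848245
```

View pics/w12.png

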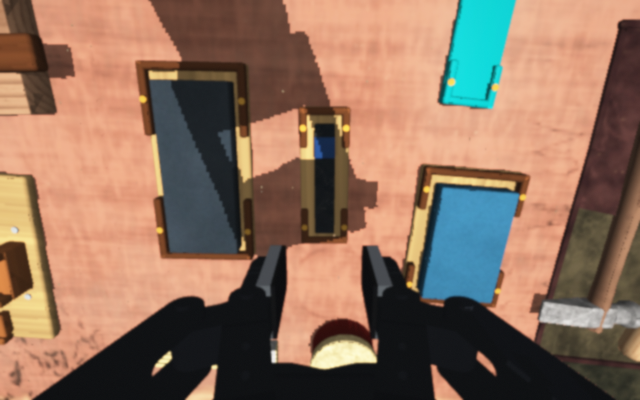

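View pics/s12.png

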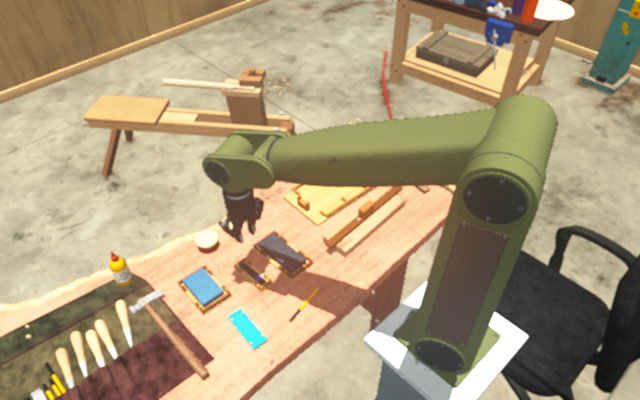

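All three stones sit flat in their pockets, and the bar lies on the board. One check of the offcut, then hand in.

```bash
python3 - <<'E'
from look import *
P0=np.load('top0.npz')['P']; im,P,K,W=cam('top')
for p in (P0,P): rect(p,.008,.022,.36,.49,-.435,-.385,'offcut')
print(bot.finish_job())
E
```

```text
offcut 317 c [ 432.5 -410.9] s [ 28.8 109.6] shortaxis deg 81.7 z 0.0146
offcut 311 c [ 432.4 -410.9] s [ 28.8 109.4] shortaxis deg 82.0 z 0.0146
the job is handed in; nothing more can be done
None
```

The job is done and handed in at about 42 s of the 112 s allowed. The bar came out first and lies along the walnut board, and all three stones are in their own holders.

- **Bar:** it lies flat, handle up, about 1–2 mm from the board's centre and in line with it. Its top reads 44 mm, as it should on the 30 mm board.
- **Stones:** each was lowered into its holder and let go only once it rested there. Their tops read 28.2 mm (dark), 28.5 mm (blue) and 17.4 mm (slip), against 28, 28 and 17 mm when fully home. Each is within about 2 mm of its pocket's centre.
- **Slim holder:** I used the pale one and left the turquoise look-alike alone.
- **Offcut:** it did not move; before and after agree within 0.1 mm. One earlier reading of it from the scene camera was wrong because the arm hid it, and the top camera settled it.
- **Other checks:** no check failed. At the end the gripper was open, well above everything and touching nothing. The highest wrist force I read was about 5 N.

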